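# Take the blade off a seized desk fan

## Task

The shaft of the fan clipped to the board in front of you has seized, so take its blade off to get at the bearing: unscrew the round spinner that holds the blade and put it in the steel parts tray, then draw the blade off the shaft and lay it flat, hub upright, in the plastic wash basin. Some of these fans have left-hand and some right-hand threads and it is not marked, so try the spinner a little both ways and feel which way it gives. Set both parts down rather than dropping them, and leave everything else on the bench where it is.

Things in the scene. Friction and masses are not known exactly. Their poses are not given: they have to be found in the camera images.
- spinner: Round white plastic screw cap holding the blade, 47 tall, 70 g. Origin: centre of its underside, z up its axis. Fluted barrel 50 across from 0 to 40 above the origin (grip here), then a low dome. Starts screwed down on the blade's hub, underside 167 above the bench. Hollow below (bore 25 across, 26 deep), with two inner pins that run in the fan's thread
- spinner_grip (a point): Point on the spinner's axis, 27 above its origin. Thread: 16 of rise per full turn; loosening direction changes from start to start. It starts screwed home: the tight way it comes to a firm stop within about 5 degrees; the loose way it turns easily. After 130 to 150 degrees the loose way the pins leave the thread and it lifts straight off, not before; turning it farther does no harm
- blade: Grey plastic fan blade, 200 across, five vanes round a cylindrical hub 56 across and 50 tall, bore 25, about 130 g. Origin: centre of the hub's underside, z up its axis. Vanes fill the heights 0 to 24; the hub is bare from 24 to 50. At the start it sits loosely over the shaft, underside 117 above the bench; the shaft (22 across at the hub) ends 186 above the bench
- blade_grip (a point): Point on the blade's axis, 44 above its origin, level with the bare part of the hub where it can be gripped once the spinner is off
- tray: Shallow steel parts tray, 170 (x) by 110 (y), 28 high, walls and floor 3 thick, fixed. Origin: centre of its underside. The fan's capacitor lies at its +x end; the -x end and middle are free
- basin: White plastic wash basin, open box 280 (x) by 260 (y), 50 high, walls and floor 4 thick, empty, fixed. Origin: centre of its underside. To the left or right of the fan
- capacitor: Black motor capacitor block 30 x 48 x 20 in the tray; bystander. Origin: centre of its underside
- tape_roll: Roll of black tape, 68 across, 19 high; bystander beyond the tray. Origin: centre of its underside
- meter: Black multimeter 140 x 72 x 32 lying face up; bystander at the back. Origin: centre of its underside
- board: Plywood board 250 (x) by 240 (y), 12 thick, fixed, with the fan to work on clipped to it, facing the ceiling; left or right of the tray. Origin: centre of its underside, under the fan's shaft axis. The fan's rear guard is an open wire bowl round the blade, 233 across, rim 142 above the bench; two black tilt knobs stand out to 150 from the axis along x. A second, stripped fan is at the back: not part of the job
Not all that is in view belongs to the job. What is shaped like the blade but pink or purple is not meant. Several things have the shape of the spinner; the one meant has the colours described above.

How it is judged (in metres and radians):
On the way, in this order (a step that is already met when the one before it is completed fails the run):
1. the spinner is unscrewed and lifted clear of the shaft (height (world z) of spinner above 0.187 m and height (world z) of blade below 0.135 m), for 0.1 s.
2. the spinner lies in the parts tray, released, the blade still on the shaft (x of spinner in the frame of tray between -0.075 and 0.075 m and y of spinner in the frame of tray between -0.05 and 0.05 m and z of spinner in the frame of tray below 0.03 m and contact force between spinner and the fingers below 0.1 N and linear speed of spinner below 0.05 m/s and height (world z) of blade below 0.135 m), for 0.2 s.
3. the blade is drawn off the shaft (height (world z) of blade above 0.187 m), for 0.1 s.
At the end, for the whole second after the job is handed in: Spinner at rest inside the parts tray, any way up (underside centre at most 30 mm above the tray's underside); blade at rest flat on the basin floor, hub upright (tilt under 0.1 rad, underside under 12 mm above the basin's underside) (x of spinner in the frame of tray between -0.075 and 0.075 m and y of spinner in the frame of tray between -0.05 and 0.05 m and z of spinner in the frame of tray below 0.03 m and linear speed of each of spinner, blade below 0.02 m/s and x of blade in the frame of basin between -0.05 and 0.05 m and y of blade in the frame of basin between -0.04 and 0.04 m and z of blade in the frame of basin below 0.012 m and angle between blade's own z axis and vertical below 0.1 rad); the robot touches nothing.
It fails at once if the spinner or the blade is dropped: it falls faster than 0.7 m/s with no finger on it ((linear speed of spinner above 0.7 m/s and contact force between spinner and the fingers below 0.05 N) or (linear speed of blade above 0.7 m/s and contact force between blade and the fingers below 0.05 N)).
It fails at once if another thing on the bench is moved more than 40 mm (distance of any of capacitor, tape_roll, meter from where it was at the start of the episode above 0.04 m).
It also fails if it takes over 72 s, if anything falls off the work surface, if the arm or the gripper's body presses on something with over 40 N, if the wrist force passes 120 N, or if a joint passes its speed limit or range.

## Robot

A 6-joint arm with a two-finger parallel gripper is mounted at the origin on the work surface. World frame = base frame: x ahead of the robot, y to its left, z up, the work surface at z = 0. Lengths are in mm, angles in rad, forces in N, time in s.
With the tool pointing down it reaches from about 275 to 750 mm from the base axis. Payload 10.2 kg.
Tool frame: the origin (TCP) lies between the finger pads; the fingertips stand 11 mm ahead of it and the grasp point (between the pads) lies 8 mm behind it (ctrl.nose_length is the distance from the TCP to the fingertips, in mm); x points along the fingers, y is the direction in which the jaws open and shut, and the axes are right-handed (so a half turn about x gives the same grasp; the last joint's range is limited). The gripper opens to 85 mm and grips with 20 to 120 N. Pads are 22 mm wide; open, the fingers measure 114 mm over their backs; the gripper's body (76 mm by 85 mm) begins 54 mm behind the grasp point. The pads swing forward as they close: fully open they stand 13 mm farther back than shut.
Start: joints at [-1.422, 0.313, 1.498, -0, 1.331, -0.223], TCP at [190.717, -489.14, 242.294] pointing down, gripper open.
Joint ranges: [-2.94, 2.94], [-0.97, 2.17], [0.19, 2.56], [-1.23, 4.37], [0.02, 3.11], [-2.88, 2.88]. Speed limits (rad/s): [2.39, 2.39, 3.01, 3.14, 3.14, 3.14].

## Interface

Orientations are given as a unit quaternion [w, x, y, z].
In Python, from rig import ctrl, capture, ticket gives the robot as it stands.
- The arm moves only by the tool step_arm, never from a script. Its argument "commands" is a list of rows, each a list of 2 entries, a list of its own where there are three numbers: the shift along the world's x, y, z normalised to -1 to 1, where 1 is 0.04 m, then the turn about the world's z normalised to -1 to 1, where 1 is 180 degrees. A call has 1 to 5 rows; each row shifts and turns the commanded pose from where the row before left it; what a row does not reach is not made up. A row lasts 1/10 s, in which the tool goes at most 50 mm and 8.59 degrees, less where a joint would pass 70% of its speed; a pose out of reach is approached as far as the arm can. A call with a number of a shift or a turn outside -1 to 1 is refused whole. A call with a gripper value outside its range is refused whole. "gripper" is the closure, from -1 (fully open) to 1 (shut), so that 0 is half open, set as the call begins (left out, the last holds). The fingers move at their own pace and stop on an object; "force" is the grip in N (left out, the last holds). Time passes only in rows, so rows that do not move let the fingers close. It gives the time, the measured TCP pose, the force and the opening at its end, in the units of the state.
- ctrl.sense(): the state, without advancing time (a new reading comes with each control period).
- capture(name): name is "scene" or "side" or "wrist"; returns a dict with "image" (384x512x3 uint8, blue, green, red), "fov_y" (degrees; the focal length in pixels is half the picture's height over the tangent of half this angle, whatever the lens; pixels are square), "cx", "cy" (the principal point, pixels), "origin" and "orientation" of the camera in the world. Camera axes: x right, y down, z forward; pixel columns grow to the right and rows downward; lengths in mm; the calibration is good to about 2 mm. A picture is of the moment at which its call begins. There is no depth.
- ticket.finish_job(): hands the job in, once; it reports no verdict.
The state is a dict: "time_s": time; "joints": joint angles; "dq": joint speeds; "tau": joint torques, N m; "eef_pos": TCP position; "ee_rot": TCP orientation; "force": force on the tool from outside, world axes, zero at the start; "wrist_torque": the same for the moment, N m; "grip_width": opening from 0.0 (shut) to 1.0 (fully open).
Only numpy, scipy, OpenCV 4.12 (cv2) and the standard library are available. Lean on these libraries where they do the work, as an engineer would, in place of code of your own. Each camera call takes 0.05 s, during which the arm holds its last target.

## Working session

There is one attempt and no reset: what is moved stays moved. The work goes in short steps, Python scripts to look and compute and a tool call to move; the robot and the scene stay as the last step left them, time stands still between calls to the robot, and variables do not carry over. Pictures are saved under pics/ and viewed, and the job is handed in when it is done.

Besides the shell and the picture viewer there is one more tool, called after ">>>" as name(argument=value, ...), one argument or row to a line, values as JSON. step_arm: Moves the arm, as the interface text tells. Its arguments: {"type":"object","properties":{"commands":{"type":"array","items":{"type":"array"}},"gripper":{"type":"number"},"force":{"type":"number"}},"required":["commands"]}

```bash
ls; mkdir -p pics; python3 - <<'E'
from rig import ctrl,capture
import cv2,json
for n in ["scene","side","wrist"]:
    c=capture(n); cv2.imwrite(f"pics/{n}0.png",c["image"])
    print(n,c["fov_y"],c["cx"],c["cy"],c["origin"],c["orientation"])
s=ctrl.sense(); print(s, ctrl.nose_length)
E
```

```text
pics
scene 47.656095140369544 257.5528458316985 189.97488756361702 [1248.55467255 -612.6491731   755.95622533] [-0.44760643  0.80741516  0.33560323 -0.18734915]
side 46.948977244622306 261.7529640765525 186.9478794407183 [315.08146523 921.02990013 976.50637349] [ 0.0429607  -0.11976656  0.91899081 -0.37318392]
wrist 58.472436689919185 262.65953004766357 198.12389498203117 [ 262.03284192 -461.37923512  373.3579372 ] [ 0.12613022  0.81626635 -0.55698915 -0.0869684 ]
{'time_s': 0.15, 'joints': array([-1.42242444e+00,  3.13307254e-01,  1.49823891e+00, -1.21191559e-05,
        1.33102548e+00, -2.23405631e-01]), 'dq': array([ 0.00052883, -0.00086816, -0.00180662, -0.00064691, -0.0010866 ,
        0.00080628]), 'tau': array([ 1.73455246e-03, -4.12368143e+01, -2.59797746e+01, -1.14249399e-04,
        3.23982189e-03, -1.43687873e-05]), 'eef_pos': array([ 190.67333098, -488.95501682,  241.88272346]), 'ee_rot': array([ 0.13034246,  0.69493357,  0.13103454, -0.69491592]), 'force': array([ 0.1394903 , -0.32986463, -0.24628335]), 'wrist_torque': array([-2.00401110e-02, -4.69716258e-02, -2.12011312e-05]), 'grip_width': 0.9955819343111557} 11.0
```

View pics/scene0.png

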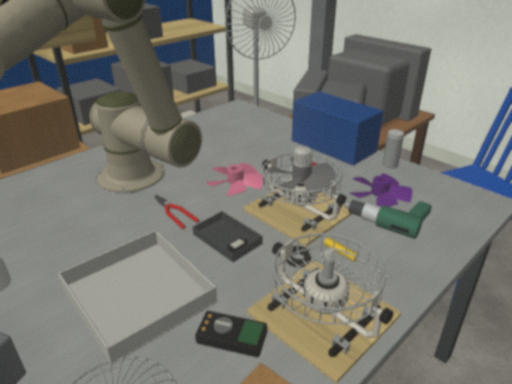

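View pics/side0.png

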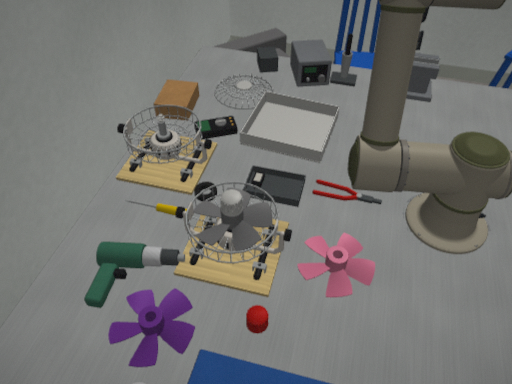

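View pics/wrist0.png

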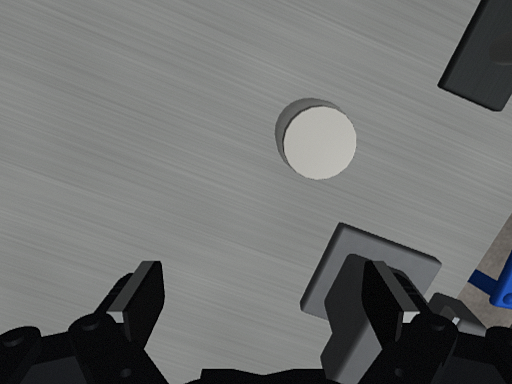

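```bash
cat > h.py <<'E'
import numpy as np, cv2
from scipy.spatial.transform import Rotation as R
def rot(q): return R.from_quat([q[1],q[2],q[3],q[0]]).as_matrix()
def f(c): return 192/np.tan(np.radians(c["fov_y"]/2))
def ray(c,u,v):
    d=rot(c["orientation"])@np.array([(u-c["cx"])/f(c),(v-c["cy"])/f(c),1]); return np.array(c["origin"]),d
def atz(c,u,v,z):
    o,d=ray(c,u,v); return o+d*(z-o[2])/d[2]
def proj(c,p):
    q=rot(c["orientation"]).T@(np.array(p)-c["origin"]); return np.array([c["cx"]+f(c)*q[0]/q[2],c["cy"]+f(c)*q[1]/q[2]])
def crop(im,x0,y0,x1,y1,k,name):
    cv2.imwrite(name,cv2.resize(im[y0:y1,x0:x1],None,fx=k,fy=k,interpolation=cv2.INTER_CUBIC))
E
python3 - <<'E'
from h import *; from rig import capture
a=capture("scene");b=capture("side")
A=a["image"];B=b["image"]
ca=cv2.resize(A[120:270,180:380],None,fx=4,fy=4,interpolation=cv2.INTER_CUBIC)
cb=cv2.resize(B[130:290,150:350],None,fx=4,fy=4,interpolation=cv2.INTER_CUBIC)
cv2.imwrite("pics/ca.png",ca);cv2.imwrite("pics/cb.png",cb[:600])
print("top scene",atz(a,302,150,214),"top side",atz(b,232,195,214))
print("red",atz(b,257,318,20))
E
```

```text
top scene [569.61553917 232.79841176 214.        ] top side [554.98921093 247.306569   214.        ]
red [442.37963488 437.17116816  20.        ]
```

View pics/ca.png

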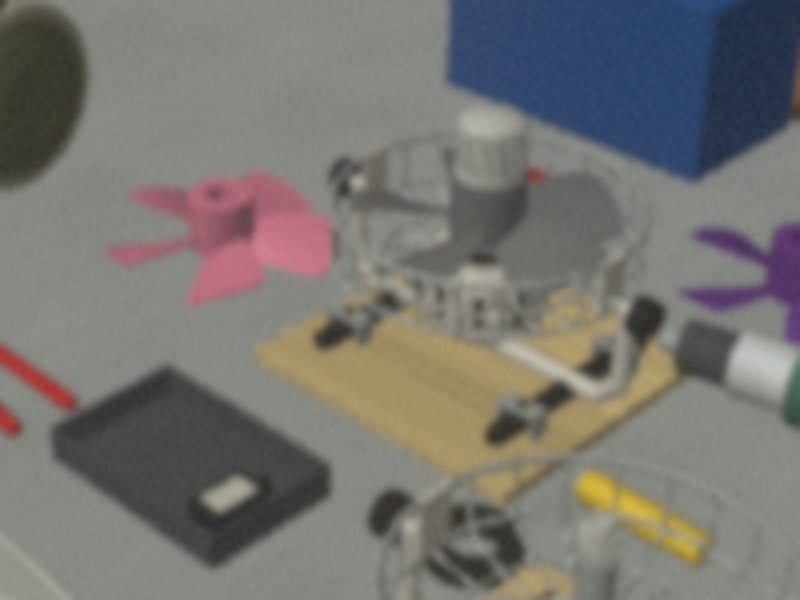

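View pics/cb.png

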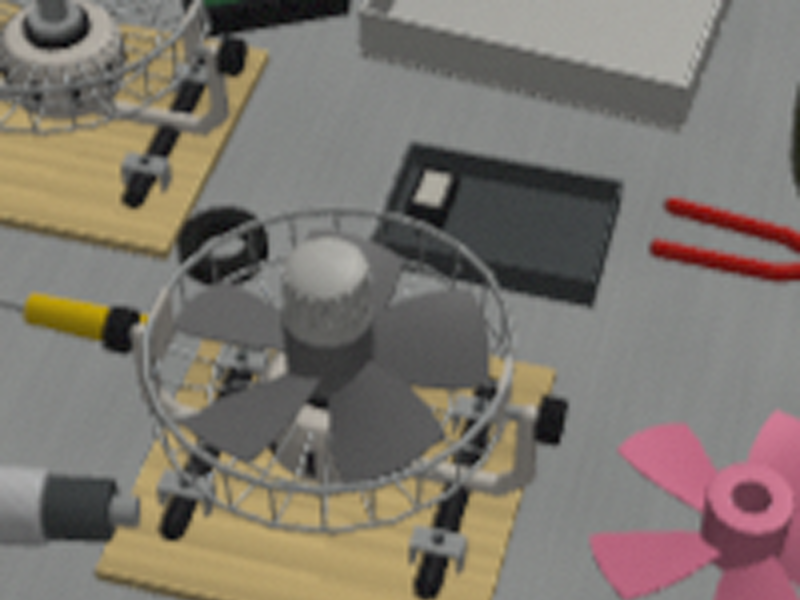

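```bash
cat >> h.py <<'E'
def capobs(c,x,y,z0=167):
    t=np.linspace(0,2*np.pi,73)
    bot=np.array([proj(c,[x+25*np.cos(k),y+25*np.sin(k),z0]) for k in t])
    top=np.array([proj(c,[x+25*np.cos(k),y+25*np.sin(k),z0+40]) for k in t])
    al=np.vstack([bot,top])
    return np.array([al[:,0].min(),al[:,0].max(),bot[:,1].max()])
E
python3 - <<'E'
from h import *; from rig import capture
from scipy.optimize import least_squares
a=capture("scene");b=capture("side")
oa=np.array([180+455/4,180+527/4,120+192/4]); ob=np.array([150+282/4,150+371/4,130+347/4])
r=least_squares(lambda p:np.r_[capobs(a,*p)-oa,capobs(b,*p)-ob],[560,240]); print(r.x,r.fun)
x,y=r.x
for c,k,n in((a,oa,"scene"),(b,ob,"side")):
    im=c["image"].copy()
    im=cv2.resize(im,None,fx=4,fy=4,interpolation=cv2.INTER_CUBIC)
    for z,rr in((167,25),(207,25),(117,100),(142,116)):
        P=np.array([proj(c,[x+rr*np.cos(t),y+rr*np.sin(t),z])*4 for t in np.linspace(0,6.283,60)]).astype(int)
        cv2.polylines(im,[P],True,(0,255,255),1)
    q=np.mean(k[:2]).astype(int)*4; v=int(k[2]*4); cv2.imwrite(f"pics/ov_{n}.png",im[max(0,v-250):v+250,q-330:q+330])
E
```

```text
[557.86853771 248.95586345] [-0.85408145 -0.40469051 -2.14342655 -0.33661307 -1.07451515 -0.45746759]
```

View pics/ov_scene.png

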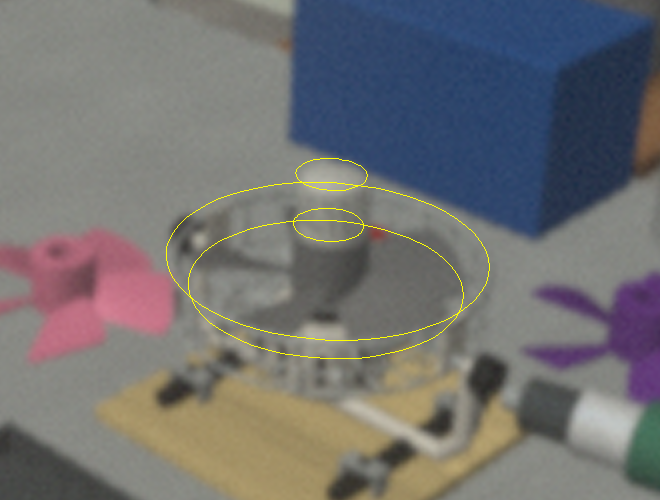

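View pics/ov_side.png

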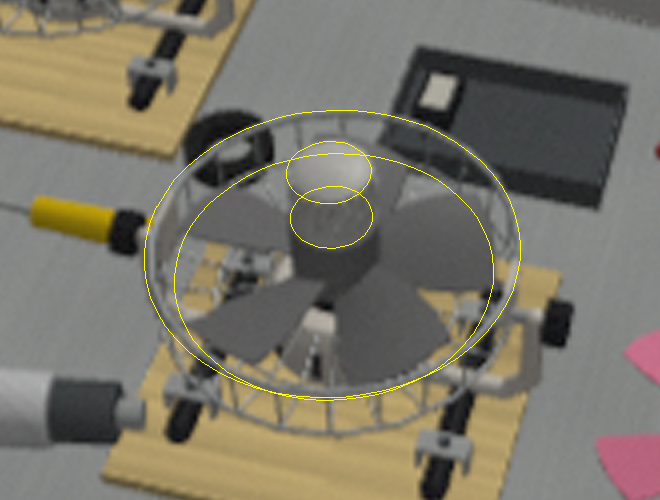

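```bash
python3 - <<'E'
from h import *; from rig import capture,ctrl
b=capture("side");a=capture("scene");w=capture("wrist")
B=b["image"]
# undistorted? view basin/tray crops
cv2.imwrite("pics/cb2.png",cv2.resize(B[85:210,190:350],None,fx=5,fy=5,interpolation=cv2.INTER_CUBIC)[:600])
cv2.imwrite("pics/ca2.png",cv2.resize(a["image"][200:360,50:270],None,fx=3.6,fy=3.6,interpolation=cv2.INTER_CUBIC))
print("wrist white",atz(w,320,142,47))
print("stripped fan top",atz(b,162,118,186), atz(a,328,252,186))
print(rot(ctrl.sense()["ee_rot"]).round(3))
print("screwdriver..")
E
```

```text
wrist white [ 237.1947951  -529.50117069   47.        ]
stripped fan top [852.81528239 -18.38203924 186.        ] [867.0509007  -35.51906416 186.        ]
[[-0.     0.363 -0.932]
 [ 0.    -0.932 -0.363]
 [-1.    -0.    -0.   ]]
screwdriver..
```

View pics/cb2.png

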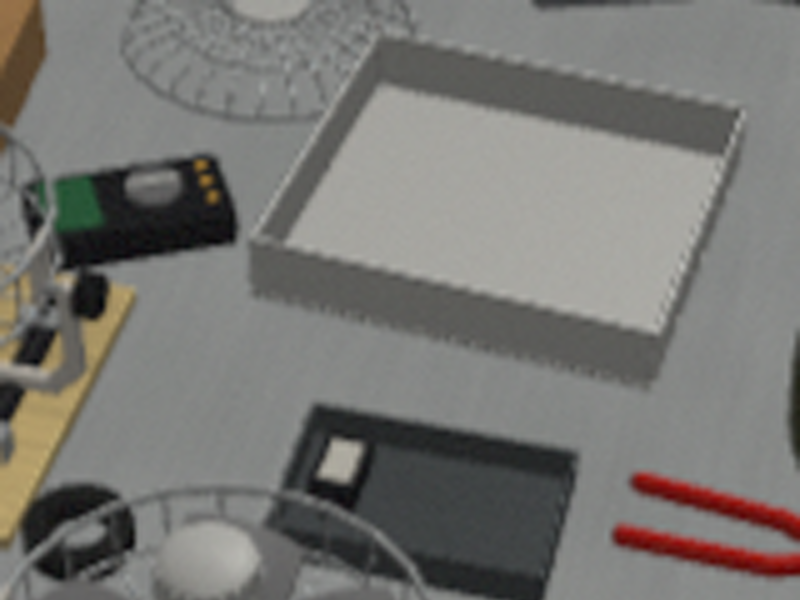

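View pics/ca2.png

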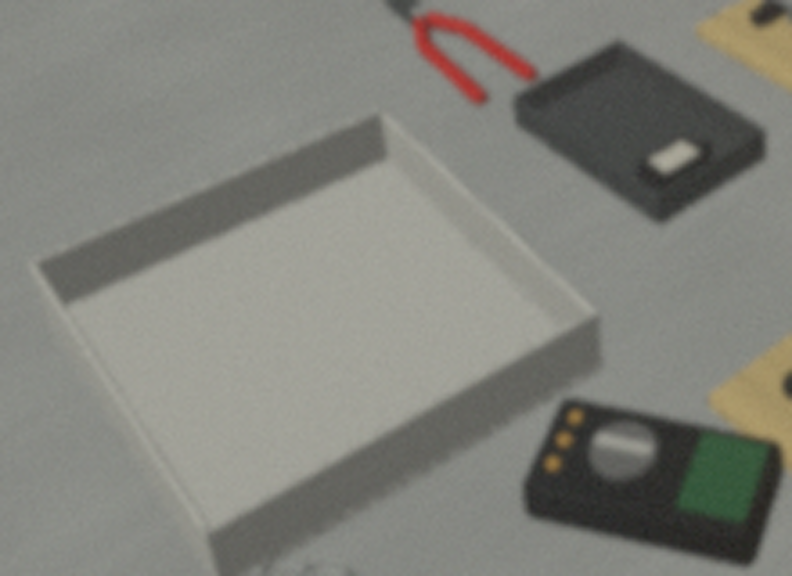

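```bash
python3 - <<'E'
from h import *; from rig import capture
from scipy.optimize import least_squares
b=capture("side");a=capture("scene")
S=lambda u,v:(u/5+190,v/5+85); C=lambda u,v:(u/3.6+50,v/3.6+200)
for n,pts in (("basin s",[(b,S(*p),50) for p in((383,37),(745,108),(668,335),(250,238))]),("basin c",[(a,C(*p),50) for p in((380,115),(598,318),(215,535),(37,263))]),
 ("tray s",[(b,S(*p),28) for p in((318,405),(578,455))]),("tray c",[(a,C(*p),28) for p in((620,42),(765,135),(662,210),(517,98))])):
    P=np.array([atz(c,*uv,z)[:2] for c,uv,z in pts]); print(n,P.round(0).tolist(),P.mean(0).round(1))
E
```

```text
basin s [[638.0, -425.0], [368.0, -408.0], [382.0, -152.0], [665.0, -175.0]] [ 513.1 -290. ]
basin c [[402.0, -157.0], [675.0, -177.0], [654.0, -428.0], [378.0, -404.0]] [ 527.3 -291.5]
tray s [[585.0, -54.0], [420.0, -52.0]] [502.4 -52.9]
tray c [[431.0, 51.0], [600.0, 48.0], [608.0, -64.0], [432.0, -55.0]] [517.9  -5. ]
```

>>> step_arm(
  commands=[
    [[0,0,1],0],
    [[0.4,0.9,1],0],
    [[0.4,0.98,0.8],0],
    [[0.4,0.98,0],0],
    [[0.4,0.98,0],0],
  ],
  gripper=-1,
)

```text
time_s: 1.1
eef_pos: [252.4, -340.4, 348.7]
ee_rot: [0.131, 0.695, 0.13, -0.695]
force: [0.3, -1.4, -0.6]
grip_width: 0.998
```

>>> step_arm(
  commands=[
    [[0.4,0.98,0],0],
    [[0.4,0.98,0],0],
    [[0.4,0.98,0],0],
    [[0.4,0.98,0],0],
    [[0.4,0.98,0],0],
  ],
)

```text
time_s: 1.6
eef_pos: [332.2, -144.1, 348.3]
ee_rot: [0.131, 0.695, 0.13, -0.695]
force: [1.0, -0.2, -0.0]
grip_width: 1.001
```

>>> step_arm(
  commands=[
    [[0.4,0.98,0],0],
    [[0.4,0.98,0],0],
    [[0.4,0.98,0],0],
    [[0.4,0.98,0],0],
    [[0.4,0.98,0],0],
  ],
)

```text
time_s: 2.1
eef_pos: [412.3, 52.2, 348.3]
ee_rot: [0.131, 0.695, 0.131, -0.695]
force: [1.0, -1.7, -0.3]
grip_width: 1.003
```

>>> step_arm(
  commands=[
    [[0.4,0.98,0],0],
    [[0.4,0.98,0],0],
    [[0.4,0.98,0],0],
    [[0,0,0],0],
    [[0,0,0],0],
  ],
)

```text
time_s: 2.6
eef_pos: [459.9, 168.2, 347.7]
ee_rot: [-0.131, -0.695, -0.131, 0.695]
force: [0.1, 0.2, 0.4]
grip_width: 1.001
```

```bash
python3 - <<'E'
from h import *; from rig import capture,ctrl
w=capture("wrist"); cv2.imwrite("pics/w1.png",w["image"]); print(w["origin"],rot(w["orientation"]).round(3).tolist()); s=ctrl.sense();print(s["joints"].round(3),s["eef_pos"])
for x,y in((558,249),(570,233),(555,247)): print(proj(w,[x,y,214]))
E
```

```text
[531.31276936 196.03165096 479.20140153] [[0.366, -0.887, -0.283], [-0.931, -0.349, -0.111], [-0.0, 0.304, -0.953]]
[ 0.109  0.179  1.396 -0.     1.566  1.308] [459.86443748 167.4677828  347.99313065]
[206.08971907  22.18423578]
[233.53809876  13.67681565]
[207.43212358  27.76013717]
```

View pics/w1.png

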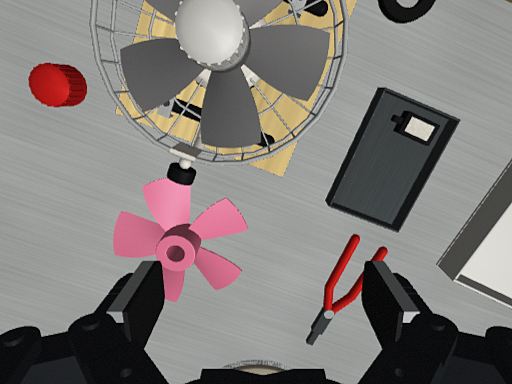

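>>> step_arm(
  commands=[
    [[0.24,0.2,0],0.047],
    [[0.24,0.2,0],0.047],
    [[0.24,0.2,0],0.047],
    [[0.24,0.2,0],0.047],
    [[0.24,0.2,0],0.047],
  ],
)

```text
time_s: 3.15
eef_pos: [508.4, 206.7, 348.5]
ee_rot: [0.374, 0.6, 0.374, -0.6]
force: [0.3, 0.3, -0.3]
grip_width: 1.001
```

>>> step_arm(
  commands=[
    [[0.24,0.2,0],0.047],
    [[0.24,0.2,0],0.047],
    [[0.24,0.2,0],0.047],
    [[0.24,0.2,0],0.047],
    [[0.24,0.2,0],0.047],
  ],
)

```text
time_s: 3.65
eef_pos: [556.5, 246.5, 348.6]
ee_rot: [0.565, 0.425, 0.565, -0.425]
force: [0.4, -0.2, -0.6]
grip_width: 0.999
```

>>> step_arm(
  commands=[
    [[0,0,0],0.047],
    [[0,0,0],0],
  ],
)

```text
time_s: 3.85
eef_pos: [556.3, 246.5, 348.3]
ee_rot: [0.594, 0.383, 0.594, -0.383]
force: [0.8, 0.2, 0.5]
grip_width: 0.998
```

```bash
python3 - <<'E'
from h import *; from rig import capture,ctrl
w=capture("wrist"); cv2.imwrite("pics/w2.png",w["image"]); print(w["origin"]); s=ctrl.sense();print(s["joints"].round(3),s["eef_pos"])
E
```

```text
[523.22547912 316.76189479 479.80963202]
[ 0.225  0.467  1.007 -0.     1.667 -0.195] [556.14287619 246.598132   348.40446701]
```

View pics/w2.png

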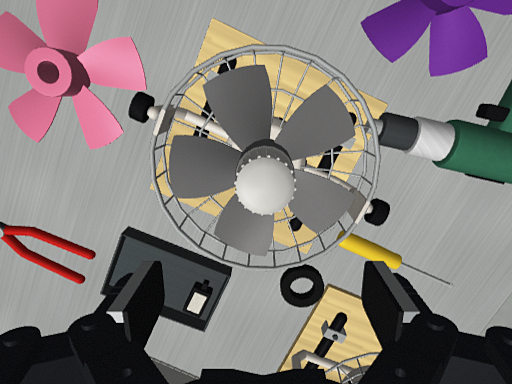

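```bash
python3 - <<'E'
from h import *; from rig import capture,ctrl
w=capture("wrist"); print(atz(w,265.5,186,207))
im=cv2.resize(w["image"],None,fx=4,fy=4,interpolation=cv2.INTER_CUBIC)
for (x,y),col in(((556.5,246.5),(0,255,255)),):
  for z,rr in((167,25),(207,25),(167,28),(142,116.5)):
    P=np.array([proj(w,[x+rr*np.cos(t),y+rr*np.sin(t),z])*4 for t in np.linspace(0,6.283,60)]).astype(int)
    cv2.polylines(im,[P],True,col,1)
cv2.imwrite("pics/w2o.png",im[500:1000,760:1400])
cv2.imwrite("pics/w2p.png",cv2.resize(im,None,fx=.35,fy=.35))
E
```

```text
[556.9175083  248.35549422 207.        ]
```

View pics/w2o.png

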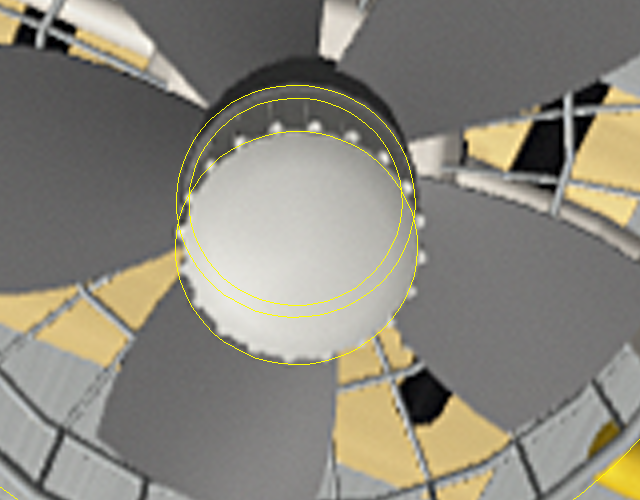

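View pics/w2p.png

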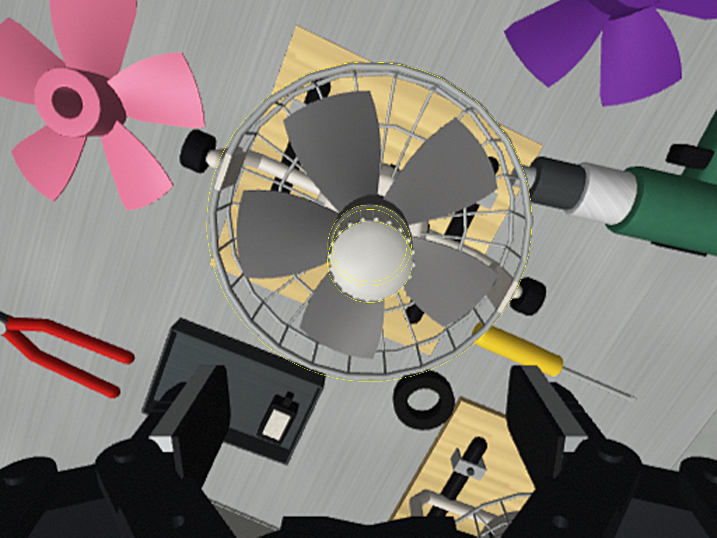

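>>> step_arm(
  commands=[
    [[0,0,-0.8],0],
    [[0,0,-0.8],0],
    [[0,0,-0.8],0],
    [[0,0,-0.8],0],
    [[0,0,-0.8],0],
  ],
)

```text
time_s: 4.45
eef_pos: [555.9, 247.2, 187.3]
ee_rot: [0.594, 0.385, 0.593, -0.384]
force: [1.0, 0.7, 0.1]
grip_width: 1.002
```

>>> step_arm(
  commands=[
    [[0,0,0],0],
    [[0,0,0],0],
    [[0,0,0],0],
    [[0,0,0],0],
  ],
  gripper=1,
  force=40,
)

```text
time_s: 4.85
eef_pos: [556.9, 247.9, 190.3]
ee_rot: [0.595, 0.384, 0.593, -0.382]
force: [-0.7, 0.2, 4.9]
grip_width: 0.566
```

>>> step_arm(
  commands=[
    [[0,0,0],0],
    [[0,0,0],0],
  ],
)

```text
time_s: 5.05
eef_pos: [556.9, 248.0, 190.3]
ee_rot: [0.595, 0.384, 0.593, -0.382]
force: [-1.0, 0.1, 7.7]
grip_width: 0.568
```

```bash
python3 - <<'E'
from h import *; from rig import capture,ctrl
w=capture("wrist"); cv2.imwrite("pics/w3.png",w["image"]); s=ctrl.sense();print(s["joints"].round(3),s["eef_pos"],s["force"],s["wrist_torque"],s["grip_width"])
E
```

```text
[ 0.227  0.538  1.303 -0.     1.296 -0.198] [556.85532189 248.00256638 190.24585409] [0.3318765  0.50415272 6.51471843] [-0.06583603 -0.00909159 -0.02272926] 0.5717922239572641
```

View pics/w3.png

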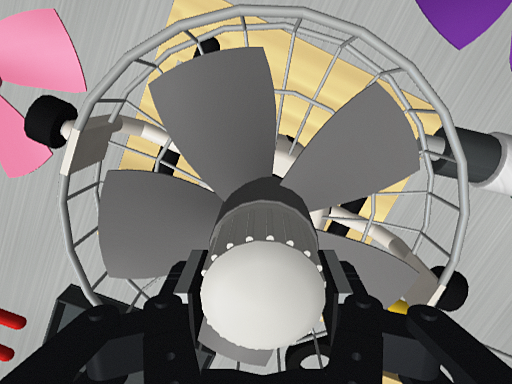

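>>> step_arm(
  commands=[
    [[0,0,0],0.022],
    [[0,0,0],0.022],
    [[0,0,0],0],
  ],
)

```text
time_s: 5.4
eef_pos: [556.8, 248.1, 190.3]
ee_rot: [0.621, 0.342, 0.619, -0.34]
force: [-0.2, 0.6, 7.1]
grip_width: 0.576
```

```bash
cat > s.py <<'E'
from h import *; from rig import ctrl
s=ctrl.sense();M=rot(s["ee_rot"]);print(s["time_s"],"q",s["joints"].round(3),"p",s["eef_pos"].round(1),"F",s["force"].round(1),"T",s["wrist_torque"].round(2),"g",round(s["grip_width"],3),"yaw",np.degrees(np.arctan2(M[1,1],M[0,1])).round(2))
E
python3 s.py
```

```text
5.4 q [ 0.227  0.538  1.303  0.     1.297 -0.338] p [556.8 248.1 190.3] F [-0.2  0.6  7.1] T [0.03 0.1  0.04] g 0.576 yaw 32.38
```

>>> step_arm(
  commands=[
    [[0,0,0],-0.044],
    [[0,0,0],-0.022],
    [[0,0,0],-0.022],
    [[0,0,0],0],
  ],
)

```text
time_s: 5.8
eef_pos: [556.9, 248.2, 190.3]
ee_rot: [0.567, 0.425, 0.565, -0.423]
force: [0.7, 0.5, 6.9]
grip_width: 0.572
```

```bash
python3 s.py
```

```text
5.8 q [ 0.227  0.538  1.303  0.     1.296 -0.058] p [556.9 248.2 190.3] F [0.7 0.5 6.9] T [ 0.09 -0.03  0.04] g 0.572 yaw 16.33
```

>>> step_arm(
  commands=[
    [[0,0,0],-0.03],
    [[0,0,0],-0.03],
    [[0,0,0],0],
  ],
)

```text
time_s: 6.1
eef_pos: [556.5, 249.3, 190.3]
ee_rot: [0.524, 0.477, 0.523, -0.474]
force: [-2.4, 7.8, 6.8]
grip_width: 0.569
```

```bash
python3 s.py; python3 - <<'E'
from h import *; from rig import capture
w=capture("wrist"); cv2.imwrite("pics/w4.png",w["image"])
E
```

```text
6.1 q [0.228 0.538 1.303 0.003 1.296 0.131] p [556.5 249.3 190.3] F [-2.4  7.8  6.8] T [ 1.37  0.27 -0.04] g 0.569 yaw 5.5
```

View pics/w4.png

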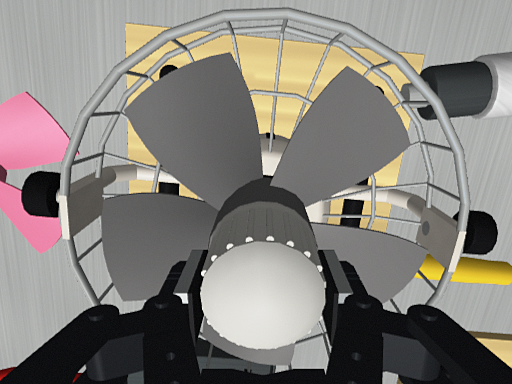

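>>> step_arm(
  commands=[
    [[0,0,0],0.044],
    [[0,0,0],0.044],
    [[0,0,0],0.016],
    [[0,0,0],0],
    [[0,0,0],0],
  ],
)

```text
time_s: 6.65
eef_pos: [556.7, 248.4, 190.3]
ee_rot: [0.595, 0.384, 0.593, -0.382]
force: [-1.0, 1.6, 7.2]
grip_width: 0.576
```

```bash
python3 s.py; python3 - <<'E'
from h import *; from rig import capture
w=capture("wrist"); cv2.imwrite("pics/w5.png",w["image"])
L=[cv2.resize(cv2.imread(f"pics/{n}.png")[170:350,180:350],None,fx=1.5*1,fy=1.5) for n in("w3","w4","w5")]
cv2.imwrite("pics/cmp.png",np.hstack(L))
E
```

```text
6.65 q [ 2.270e-01  5.380e-01  1.303e+00  1.000e-03  1.297e+00 -1.980e-01] p [556.7 248.4 190.3] F [-1.   1.6  7.2] T [0.28 0.14 0.04] g 0.576 yaw 24.36
```

View pics/cmp.png

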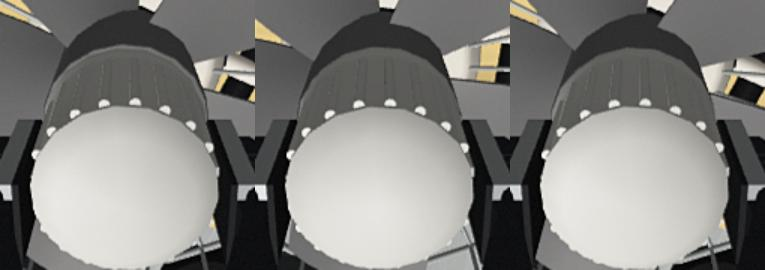

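View pics/w5.png

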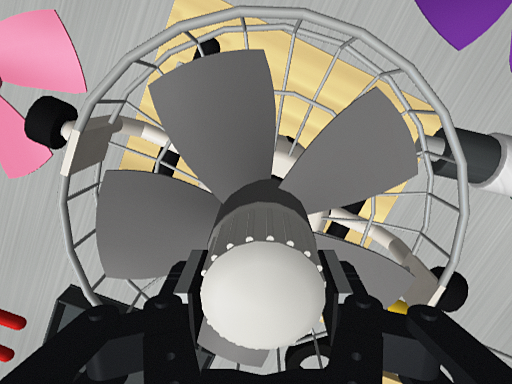

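>>> step_arm(
  commands=[
    [[0,0,0],0.03],
    [[0,0,0],0.03],
    [[0,0,0],0.03],
    [[0,0,0],0],
  ],
)

```text
time_s: 7.1
eef_pos: [557.0, 248.0, 190.6]
ee_rot: [0.644, 0.296, 0.641, -0.294]
force: [0.3, -0.8, 8.0]
grip_width: 0.573
```

```bash
python3 s.py; python3 - <<'E'
from h import *; from rig import capture
w=capture("wrist"); cv2.imwrite("pics/w6.png",w["image"])
L=[cv2.resize(cv2.imread(f"pics/{n}.png")[170:350,180:350],None,fx=1.5*1,fy=1.5) for n in("w3","w4","w6")]
cv2.imwrite("pics/cmp.png",np.hstack(L))
E
```

```text
7.1 q [ 0.227  0.537  1.303 -0.     1.297 -0.483] p [557.  248.  190.6] F [ 0.3 -0.8  8. ] T [-0.    0.07  0.03] g 0.573 yaw 40.69
```

View pics/cmp.png

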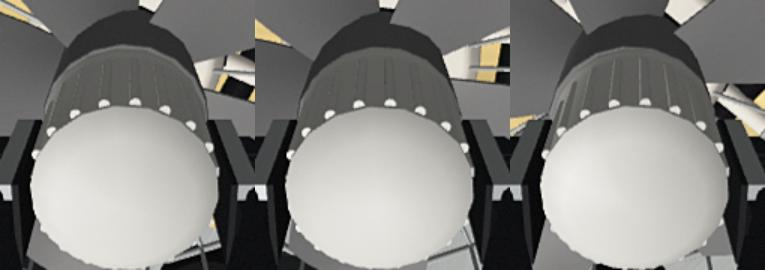

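View pics/w6.png

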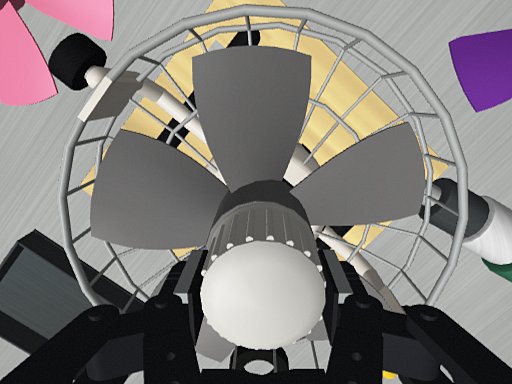

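>>> step_arm(
  commands=[
    [[0,0,0],0.04],
    [[0,0,0],0.04],
    [[0,0,0],0.04],
    [[0,0,0],0],
  ],
)

```text
time_s: 7.55
eef_pos: [557.3, 248.0, 191.2]
ee_rot: [0.689, 0.17, 0.685, -0.168]
force: [0.5, 0.4, 11.8]
grip_width: 0.573
```

```bash
python3 s.py; python3 - <<'E'
from h import *; from rig import capture
w=capture("wrist"); cv2.imwrite("pics/w7.png",w["image"])
L=[cv2.resize(cv2.imread(f"pics/{n}.png")[170:350,180:350],None,fx=1.5*1,fy=1.5) for n in("w3","w6","w7")]
cv2.imwrite("pics/cmp.png",np.hstack(L))
E
```

```text
7.55 q [ 0.227  0.537  1.302 -0.     1.297 -0.861] p [557.3 248.  191.2] F [ 0.5  0.4 11.8] T [-0.06 -0.    0.01] g 0.573 yaw 62.34
```

View pics/cmp.png

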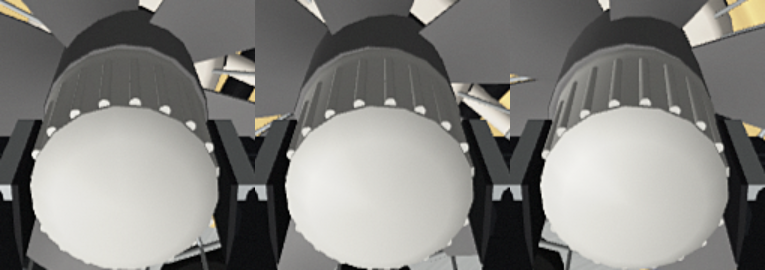

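>>> step_arm(
  commands=[
    [[0,0,0.01],0.045],
    [[0,0,0.01],0.045],
    [[0,0,0.01],0.045],
    [[0,0,0.01],0.045],
    [[0,0,0.01],0.045],
  ],
)

```text
time_s: 8.1
eef_pos: [557.3, 248.1, 193.1]
ee_rot: [0.705, -0.08, 0.701, 0.08]
force: [0.3, -0.2, 10.9]
grip_width: 0.569
```

```bash
python3 s.py
```

```text
8.1 q [ 0.227  0.535  1.3    0.     1.301 -1.57 ] p [557.3 248.1 193.1] F [ 0.3 -0.2 10.9] T [ 0.03 -0.08 -0.14] g 0.569 yaw 102.96
```

>>> step_arm(
  commands=[
    [[0,0,0.01],0.045],
    [[0,0,0.01],0.045],
    [[0,0,0.01],0.045],
    [[0,0,0.01],0.045],
    [[0,0,0.01],0.045],
  ],
)

```text
time_s: 8.6
eef_pos: [557.2, 248.2, 194.9]
ee_rot: [0.633, -0.318, 0.63, 0.318]
force: [-0.1, 0.9, 8.1]
grip_width: 0.574
```

```bash
python3 s.py
```

```text
8.6 q [ 0.227  0.534  1.297  0.     1.305 -2.277] p [557.2 248.2 194.9] F [-0.1  0.9  8.1] T [ 0.12 -0.17 -0.08] g 0.574 yaw 143.46
```

>>> step_arm(
  commands=[
    [[0,0,0.01],0.045],
    [[0,0,0.01],0.045],
    [[0,0,0.01],0.045],
    [[0,0,0],0.02],
    [[0,0,0],0],
  ],
)

```text
time_s: 9.1
eef_pos: [557.1, 248.2, 196.1]
ee_rot: [0.539, -0.461, 0.535, 0.459]
force: [0.1, 0.1, 9.9]
grip_width: 0.574
```

```bash
python3 s.py; python3 - <<'E'
from h import *; from rig import capture
w=capture("wrist"); cv2.imwrite("pics/w8.png",w["image"])
E
```

```text
9.1 q [ 0.227  0.533  1.296  0.     1.308 -2.76 ] p [557.1 248.2 196.1] F [0.1 0.1 9.9] T [0.08 0.06 0.07] g 0.574 yaw 171.15
```

View pics/w8.png

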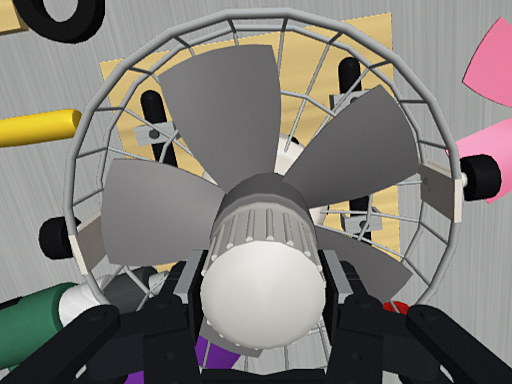

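>>> step_arm(
  commands=[
    [[0,0,0],0.025],
    [[0,0,0.05],0],
    [[0,0,0.05],0],
    [[0,0,0],0],
  ],
)

```text
time_s: 9.55
eef_pos: [556.1, 247.9, 197.6]
ee_rot: [0.519, -0.48, 0.519, 0.48]
force: [2.1, -0.5, 0.1]
grip_width: 0.573
```

```bash
python3 s.py
```

```text
9.55 q [ 0.227  0.532  1.293 -0.     1.316 -2.836] p [556.1 247.9 197.6] F [ 2.1 -0.5  0.1] T [ 0.08 -0.16  0.01] g 0.573 yaw 175.51
```

>>> step_arm(
  commands=[
    [[0,0,0.1],0],
    [[0,0,0.1],0],
    [[0,0,0],0],
  ],
)

```text
time_s: 9.85
eef_pos: [556.1, 247.9, 205.9]
ee_rot: [0.519, -0.48, 0.519, 0.48]
force: [0.0, -0.1, -1.5]
grip_width: 0.571
```

```bash
python3 s.py
```

```text
9.85 q [ 0.227  0.525  1.281 -0.     1.335 -2.837] p [556.1 247.9 205.9] F [ 0.  -0.1 -1.5] T [-0.   -0.03  0.05] g 0.571 yaw 175.55
```

>>> step_arm(
  commands=[
    [[0,0,0.5],0],
    [[0,0,0.5],0],
    [[0,0,0.5],0],
    [[0,0,0],0],
  ],
)

```text
time_s: 10.25
eef_pos: [556.7, 248.0, 267.8]
ee_rot: [0.52, -0.481, 0.518, 0.479]
force: [-0.1, -0.7, -1.2]
grip_width: 0.573
```

```bash
python3 s.py; python3 - <<'E'
from h import *; from rig import capture
w=capture("wrist"); cv2.imwrite("pics/w9.png",w["image"])
im=cv2.imread("pics/w1.png"); crop(im,300,70,500,250,3.3,"pics/w1t.png")
E
```

```text
10.25 q [ 0.227  0.487  1.181 -0.     1.47  -2.837] p [556.7 248.  267.8] F [-0.1 -0.7 -1.2] T [-0.02  0.04 -0.01] g 0.573 yaw 175.56
```

View pics/w9.png

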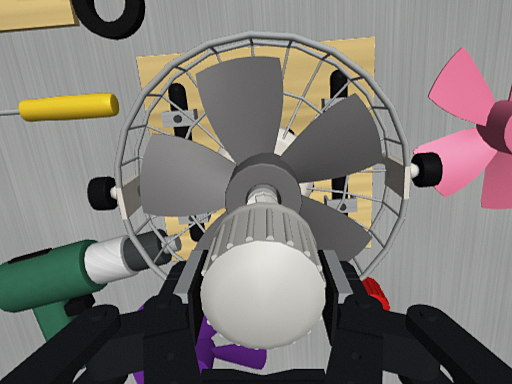

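View pics/w1t.png

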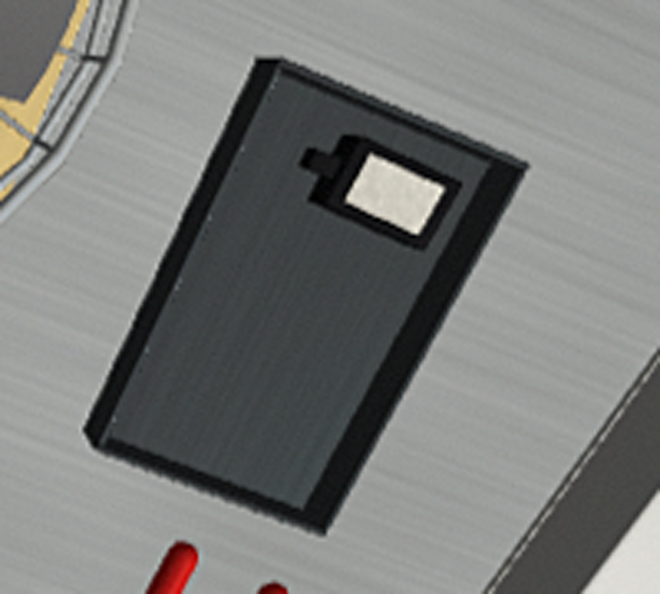

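```bash
python3 - <<'E'
from h import *; from rig import capture
from scipy.spatial.transform import Rotation as R
w=capture("wrist")
Rm=np.array([[0.366, -0.887, -0.283], [-0.931, -0.349, -0.111], [-0.0, 0.304, -0.953]])
q=R.from_matrix(Rm).as_quat()
w["origin"]=np.array([531.31,196.03,479.2]); w["orientation"]=[q[3],*q[:3]]
P=np.array([atz(w,300+u/3.3,70+v/3.3,28)[:2] for u,v in((262,60),(528,165),(325,533),(88,432))]);print(P.round(1),P.mean(0))
print([np.linalg.norm(P[i]-P[(i+1)%4]).round(1) for i in range(4)])
E
```

```text
[[585.4  60.3]
 [588.5 -54.3]
 [421.7 -54.9]
 [426.   59.5]] [505.40783512   2.63010326]
[np.float64(114.6), np.float64(166.8), np.float64(114.5), np.float64(159.4)]
```

>>> step_arm(
  commands=[
    [[0,0,0],-0.0464],
    [[-0.2,-0.7,0],-0.0464],
    [[-0.2,-0.7,0],-0.0464],
    [[-0.2,-0.7,0],-0.0464],
    [[-0.2,-0.7,0],-0.0464],
  ],
)

```text
time_s: 10.85
eef_pos: [523.0, 134.8, 263.6]
ee_rot: [0.656, -0.262, 0.658, 0.262]
force: [-0.3, -1.0, -0.3]
grip_width: 0.567
```

>>> step_arm(
  commands=[
    [[-0.2,-0.7,0],-0.0464],
    [[-0.2,-0.7,0],-0.0464],
    [[-0.2,-0.7,0],-0.0464],
    [[-0.2,-0.7,0],-0.0464],
    [[-0.2,-0.5,0],-0.0464],
  ],
)

```text
time_s: 11.35
eef_pos: [483.1, 2.5, 263.8]
ee_rot: [0.706, -0.01, 0.708, 0.01]
force: [-0.0, -0.1, -1.7]
grip_width: 0.576
```

>>> step_arm(
  commands=[
    [[0,0,-0.5],-0.0464],
    [[0,0,-0.5],-0.0464],
    [[0,0,-0.5],-0.0464],
    [[0,0,-0.5],-0.0464],
    [[0,0,-0.5],-0.0464],
  ],
)

```text
time_s: 11.85
eef_pos: [483.1, 4.0, 163.1]
ee_rot: [0.663, 0.242, 0.665, -0.242]
force: [-0.3, -0.3, -0.8]
grip_width: 0.567
```

>>> step_arm(
  commands=[
    [[0,0,0],-0.0464],
    [[0,0,0],-0.0464],
    [[0,0,0],-0.0464],
    [[0,0,0],-0.0464],
    [[0,0,0],-0.0464],
  ],
)

```text
time_s: 12.35
eef_pos: [483.2, 4.0, 163.9]
ee_rot: [0.534, 0.463, 0.535, -0.464]
force: [-1.0, -0.8, -0.9]
grip_width: 0.567
```

>>> step_arm(
  commands=[
    [[0,0,0],-0.0464],
    [[0,0,0],0],
  ],
)

```text
time_s: 12.55
eef_pos: [483.3, 4.0, 164.1]
ee_rot: [0.5, 0.499, 0.501, -0.5]
force: [0.5, 0.1, -0.5]
grip_width: 0.575
```

```bash
python3 s.py; python3 - <<'E'
from h import *; from rig import capture
w=capture("wrist"); cv2.imwrite("pics/w10.png",w["image"])
print(w["origin"],w["orientation"])
E
```

```text
12.55 q [-0.235  0.303  1.729 -0.     1.112 -0.236] p [483.3   4.  164.1] F [ 0.5  0.1 -0.5] T [-0.01 -0.02 -0.05] g 0.575 yaw 0.1
[482.43974043  81.08010781 295.66308197] [ 1.53020220e-01  9.88221515e-01  1.55644943e-03 -7.91387691e-04]
```

View pics/w10.png

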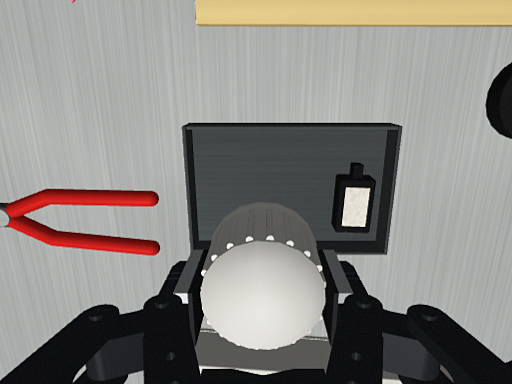

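```bash
python3 - <<'E'
from h import *; from rig import capture
w=capture("wrist")
for u,v in((183,126),(402,126),(388,253),(190,250)): print(atz(w,u,v,28).round(1))
print("cap",atz(w,355,205,20).round(1), "basin rim",atz(w,264,333,50).round(1),atz(w,264,370,50).round(1))
crop(w["image"],150,100,450,384,2.1,"pics/w10c.png")
E
```

```text
[420.7  53.7  28. ]
[588.9  55.   28. ]
[590.8 -52.8  28. ]
[420.1 -51.3  28. ]
cap [560.8 -12.   20. ] basin rim [ 484.4 -118.5   50. ] [ 484.7 -158.2   50. ]
```

View pics/w10c.png

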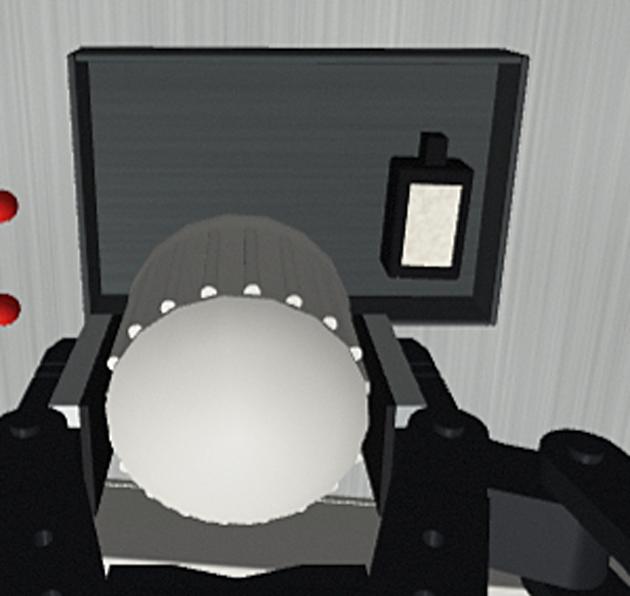

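>>> step_arm(
  commands=[
    [[0,-0.07,-0.8],0],
    [[0,0,-0.8],0],
    [[0,0,-0.8],0],
    [[0,0,-0.6],0],
    [[0,0,0],0],
  ],
)

```text
time_s: 13.15
eef_pos: [482.1, 1.4, 42.6]
ee_rot: [0.5, 0.497, 0.503, -0.5]
force: [-0.3, 0.4, -0.2]
grip_width: 0.575
```

>>> step_arm(
  commands=[
    [[0,0,-0.2],0],
    [[0,0,-0.1],0],
    [[0,0,0],0],
  ],
)

```text
time_s: 13.45
eef_pos: [484.2, 1.0, 33.6]
ee_rot: [0.501, 0.499, 0.501, -0.499]
force: [-0.1, -0.7, -0.4]
grip_width: 0.577
```

>>> step_arm(
  commands=[
    [[0,0,-0.1],0],
    [[0,0,0],0],
    [[0,0,0],0],
  ],
)

```text
time_s: 13.75
eef_pos: [484.1, 1.0, 29.5]
ee_rot: [0.501, 0.499, 0.501, -0.499]
force: [-0.1, -0.7, -0.9]
grip_width: 0.57
```

>>> step_arm(
  commands=[
    [[0,0,-0.05],0],
    [[0,0,0],0],
  ],
)

```text
time_s: 13.95
eef_pos: [484.0, 1.1, 27.1]
ee_rot: [0.501, 0.499, 0.501, -0.499]
force: [-0.8, -0.1, -1.6]
grip_width: 0.57
```

>>> step_arm(
  commands=[
    [[0,0,-0.03],0],
    [[0,0,0],0],
  ],
)

```text
time_s: 14.15
eef_pos: [484.1, 1.0, 26.6]
ee_rot: [0.501, 0.499, 0.501, -0.499]
force: [-1.7, 0.7, 7.2]
grip_width: 0.576
```

>>> step_arm(
  commands=[
    [[0,0,-0.03],0],
    [[0,0,0],0],
  ],
)

```text
time_s: 14.35
eef_pos: [484.2, 1.0, 26.3]
ee_rot: [0.501, 0.499, 0.501, -0.499]
force: [-6.8, 0.8, 19.7]
grip_width: 0.569
```

>>> step_arm(
  commands=[
    [[0,0,0.03],0],
    [[0,0,0],0],
    [[0,0,0],0],
    [[0,0,0],0],
    [[0,0,0],0],
  ],
  gripper=-0.6,
)

```text
time_s: 14.85
eef_pos: [484.0, 1.1, 25.9]
ee_rot: [0.501, 0.499, 0.501, -0.499]
force: [-0.8, -0.6, -0.1]
grip_width: 0.799
```

>>> step_arm(
  commands=[
    [[0,0,0.2],0],
    [[0,0,0.8],0],
    [[0,0,0.9],0],
    [[0,0,0.9],0],
    [[0,0,0.9],0],
  ],
)

```text
time_s: 15.35
eef_pos: [483.8, 1.1, 176.2]
ee_rot: [0.501, 0.499, 0.501, -0.499]
force: [1.0, -0.8, -0.2]
grip_width: 0.802
```

```bash
python3 s.py; python3 - <<'E'
from h import *; from rig import capture
w=capture("wrist"); cv2.imwrite("pics/w11.png",w["image"])
E
```

```text
15.35 q [-0.24   0.288  1.714  0.     1.139 -0.243] p [483.8   1.1 176.2] F [ 1.  -0.8 -0.2] T [-0.05 -0.   -0.05] g 0.802 yaw 0.17
```

View pics/w11.png

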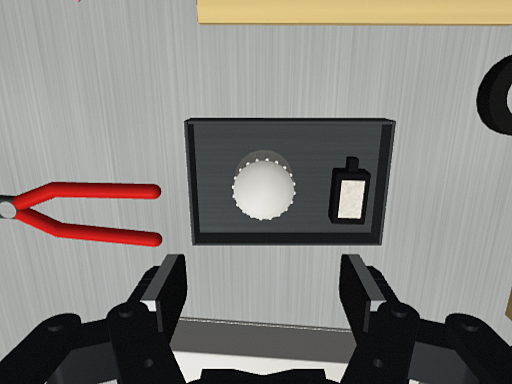

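>>> step_arm(
  commands=[
    [[0.1,-0.5,0.95],0],
    [[0.1,-0.96,0.95],0],
    [[0.1,-0.96,0.95],0],
    [[0.1,-0.96,0.95],0],
    [[0,-0.96,0.5],0],
  ],
  gripper=-1,
)

```text
time_s: 15.9
eef_pos: [499.3, -164.9, 340.6]
ee_rot: [0.502, 0.5, 0.499, -0.499]
force: [0.9, 0.0, -0.7]
grip_width: 1.001
```

>>> step_arm(
  commands=[
    [[0,-0.96,0],0],
    [[0,-0.5,0],0],
    [[0,0,0],0],
  ],
)

```text
time_s: 16.2
eef_pos: [498.6, -224.2, 337.0]
ee_rot: [-0.5, -0.5, -0.5, 0.5]
force: [0.6, 0.4, 0.3]
grip_width: 0.999
```

```bash
python3 s.py; python3 - <<'E'
from h import *; from rig import capture
w=capture("wrist"); cv2.imwrite("pics/w12.png",w["image"]); np.savez("w12.npz",o=w["origin"],q=w["orientation"])
E
```

```text
16.2 q [-0.637  0.317  1.249 -0.     1.576 -0.637] p [ 498.6 -224.2  337. ] F [0.6 0.4 0.3] T [-0.01 -0.06  0.01] g 0.999 yaw -0.01
```

View pics/w12.png

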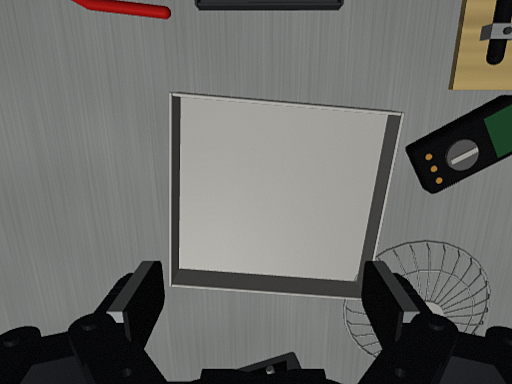

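```bash
python3 - <<'E'
from h import *; from rig import capture
w=capture("wrist")
P=np.array([atz(w,u,v,50)[:2] for u,v in((171,93),(403,113),(378,298),(171,286))]);print(P.round(1).tolist(),P.mean(0))
print([np.linalg.norm(P[i]-P[(i+1)%4]).round(1) for i in range(4)])
E
```

```text
[[390.7, -150.0], [664.3, -172.1], [661.1, -425.9], [370.5, -407.3]] [ 521.66554846 -288.83653011]
[np.float64(274.5), np.float64(253.9), np.float64(291.1), np.float64(258.1)]
```

>>> step_arm(
  commands=[
    [[0.12,0.98,0],0],
    [[0.12,0.98,0],0],
    [[0.12,0.98,0],0],
    [[0.12,0.98,0],0],
    [[0.12,0.98,0],0],
  ],
)

```text
time_s: 16.8
eef_pos: [522.6, -23.1, 337.8]
ee_rot: [0.501, 0.499, 0.501, -0.499]
force: [0.6, -0.1, 0.8]
grip_width: 1.004
```

>>> step_arm(
  commands=[
    [[0.12,0.98,0],0],
    [[0.12,0.98,0],0],
    [[0.12,0.98,0],0],
    [[0.12,0.98,0],0],
    [[0.12,0.98,0],0],
  ],
)

```text
time_s: 17.3
eef_pos: [546.2, 172.8, 337.8]
ee_rot: [0.501, 0.499, 0.501, -0.499]
force: [0.8, 0.2, 0.4]
grip_width: 1.002
```

>>> step_arm(
  commands=[
    [[0.12,0.98,-0.5],0],
    [[0.12,0.98,-0.5],0],
    [[0,0,0],0],
    [[0,0,0],0],
  ],
)

```text
time_s: 17.7
eef_pos: [555.8, 249.6, 297.3]
ee_rot: [0.501, 0.498, 0.501, -0.499]
force: [-0.5, -0.5, 1.0]
grip_width: 0.999
```

```bash
python3 s.py; python3 - <<'E'
from h import *; from rig import capture
w=capture("wrist")
im=cv2.resize(w["image"],None,fx=4,fy=4,interpolation=cv2.INTER_CUBIC)
x,y=557,248
for z,rr in((167,28),(186,9),(142,116.5)):
    P=np.array([proj(w,[x+rr*np.cos(t),y+rr*np.sin(t),z])*4 for t in np.linspace(0,6.283,60)]).astype(int)
    cv2.polylines(im,[P],True,(0,255,255),1)
cv2.imwrite("pics/w13o.png",im[400:1000,660:1460])
cv2.imwrite("pics/w13.png",w["image"])
E
```

```text
17.7 q [ 0.23   0.478  1.119 -0.     1.545  0.225] p [555.8 249.6 297.3] F [-0.5 -0.5  1. ] T [-0.01 -0.01  0.04] g 0.999 yaw 0.32
```

View pics/w13.png

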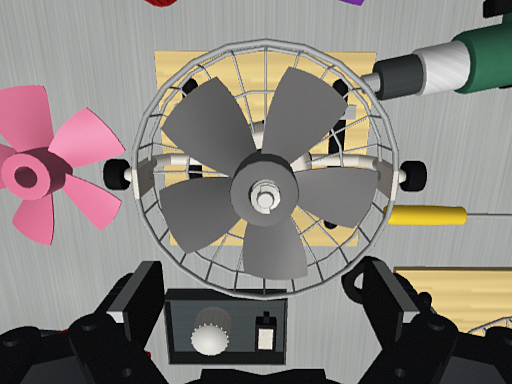

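View pics/w13o.png

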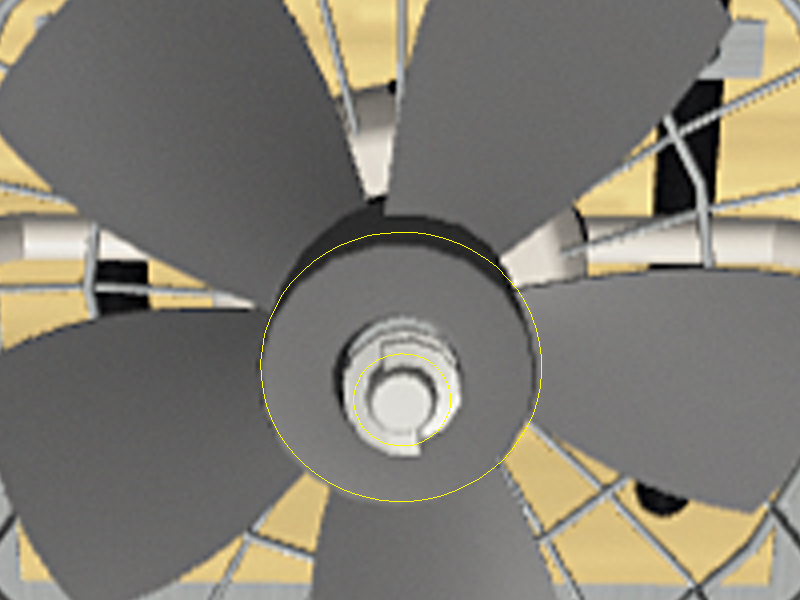

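>>> step_arm(
  commands=[
    [[0.03,-0.04,-0.8],0],
    [[0,0,-0.8],0],
    [[0,0,-0.8],0],
    [[0,0,-0.8],0],
    [[0,0,0],0],
  ],
)

```text
time_s: 18.25
eef_pos: [556.5, 245.4, 166.6]
ee_rot: [0.499, 0.498, 0.502, -0.501]
force: [0.0, 0.3, 0.8]
grip_width: 1.001
```

>>> step_arm(
  commands=[
    [[0,0,-0.3],0],
    [[0,0,0],0],
    [[0,0,0],0],
  ],
)

```text
time_s: 18.55
eef_pos: [558.4, 246.7, 158.7]
ee_rot: [0.501, 0.5, 0.5, -0.499]
force: [0.2, -0.4, -0.8]
grip_width: 1.001
```

>>> step_arm(
  commands=[
    [[-0.02,0.03,-0.06],0],
    [[0,0,0],0],
  ],
)

```text
time_s: 18.75
eef_pos: [557.1, 248.1, 155.3]
ee_rot: [0.501, 0.499, 0.501, -0.499]
force: [0.5, 0.0, -0.5]
grip_width: 1.002
```

>>> step_arm(
  commands=[
    [[0,0,0],0],
    [[0,0,0],0],
    [[0,0,0],0],
    [[0,0,0],0],
    [[0,0,0],0],
  ],
  gripper=1,
  force=40,
)

```text
time_s: 19.25
eef_pos: [557.4, 248.0, 155.3]
ee_rot: [0.501, 0.5, 0.501, -0.499]
force: [1.2, 0.1, 3.1]
grip_width: 0.615
```

```bash
python3 s.py; python3 - <<'E'
from h import *; from rig import capture
w=capture("wrist")
cv2.imwrite("pics/w14.png",w["image"])
E
```

```text
19.25 q [0.227 0.572 1.343 0.    1.226 0.224] p [557.4 248.  155.3] F [1.2 0.1 3.1] T [ 0.12 -0.08  0.03] g 0.615 yaw 0.17
```

View pics/w14.png

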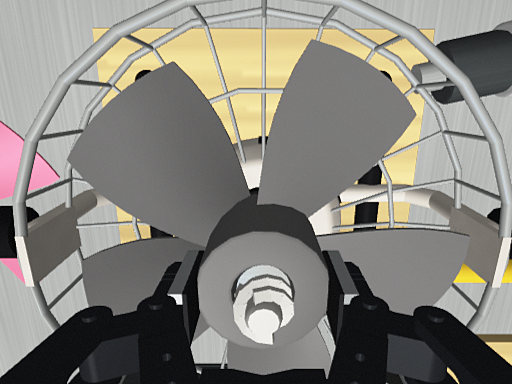

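>>> step_arm(
  commands=[
    [[0,0,0.1],0],
    [[0,0,0.1],0],
    [[0,0,0.2],0],
    [[0,0,0.2],0],
  ],
  force=60,
)

```text
time_s: 19.7
eef_pos: [557.0, 248.0, 179.4]
ee_rot: [0.501, 0.499, 0.501, -0.499]
force: [0.8, 1.1, -2.5]
grip_width: 0.61
```

>>> step_arm(
  commands=[
    [[0,0,0.4],0],
    [[0,0,0.4],0],
    [[0,0,0.4],0],
    [[0,0,0.4],0],
    [[0,0,0.4],0],
  ],
)

```text
time_s: 20.2
eef_pos: [556.9, 247.7, 260.2]
ee_rot: [0.501, 0.499, 0.501, -0.499]
force: [0.7, 0.1, -2.1]
grip_width: 0.606
```

>>> step_arm(
  commands=[
    [[0,0,0.4],0],
    [[0,0,0.4],0],
    [[0,0,0.4],0],
    [[0,0,0],0],
  ],
)

```text
time_s: 20.6
eef_pos: [557.4, 247.9, 309.6]
ee_rot: [0.502, 0.5, 0.5, -0.498]
force: [0.3, 0.7, -1.0]
grip_width: 0.606
```

```bash
python3 s.py; python3 - <<'E'
from h import *; from rig import capture
w=capture("wrist")
cv2.imwrite("pics/w15.png",w["image"])
cv2.imwrite("pics/s15.png",capture("side")["image"])
E
```

```text
20.6 q [ 0.227  0.474  1.094 -0.     1.569  0.224] p [557.4 247.9 309.6] F [ 0.3  0.7 -1. ] T [0.01 0.01 0.03] g 0.606 yaw 0.17
```

View pics/w15.png

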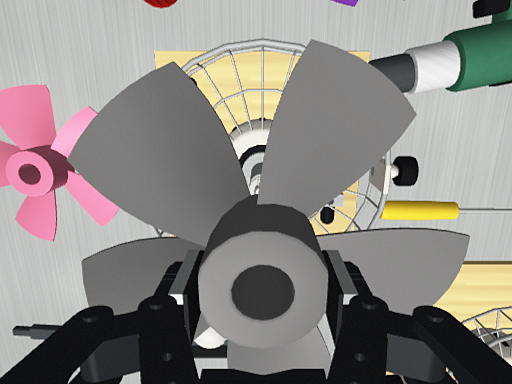

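View pics/s15.png

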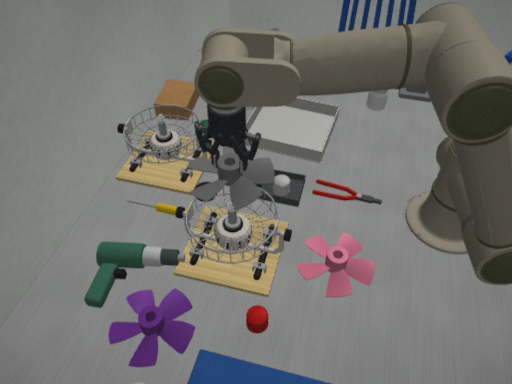

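>>> step_arm(
  commands=[
    [[-0.07,-0.5,0],0],
    [[-0.07,-0.95,0],0],
    [[-0.07,-0.95,0],0],
    [[-0.07,-0.95,0],0],
    [[-0.07,-0.95,0],0],
  ],
)

```text
time_s: 21.2
eef_pos: [542.3, 74.5, 305.8]
ee_rot: [0.5, 0.499, 0.501, -0.5]
force: [2.0, -1.0, -1.0]
grip_width: 0.61
```

>>> step_arm(
  commands=[
    [[-0.07,-0.95,0],0],
    [[-0.07,-0.95,0],0],
    [[-0.07,-0.95,0],0],
    [[-0.07,-0.95,0],0],
    [[-0.07,-0.95,0],0],
  ],
)

```text
time_s: 21.7
eef_pos: [528.4, -115.5, 305.9]
ee_rot: [0.5, 0.499, 0.501, -0.5]
force: [0.7, 0.5, -1.2]
grip_width: 0.608
```

>>> step_arm(
  commands=[
    [[-0.07,-0.95,0],0],
    [[-0.07,-0.95,0],0],
    [[-0.07,-0.95,0],0],
    [[-0.04,-0.95,0],0],
    [[0,-0.57,0],0],
  ],
)

```text
time_s: 22.2
eef_pos: [518.1, -291.3, 305.4]
ee_rot: [0.499, 0.5, 0.501, -0.5]
force: [1.0, 0.8, -1.8]
grip_width: 0.61
```

>>> step_arm(
  commands=[
    [[0,0,-0.5],0],
    [[0,0,-0.7],0],
    [[0,0,-0.7],0],
    [[0,0,-0.7],0],
    [[0,0,0],0],
  ],
)

```text
time_s: 22.7
eef_pos: [517.4, -287.6, 198.4]
ee_rot: [0.498, 0.499, 0.504, -0.5]
force: [-0.3, 0.1, -1.0]
grip_width: 0.607
```

```bash
python3 s.py; python3 - <<'E'
from h import *; from rig import capture
w=capture("wrist")
cv2.imwrite("pics/w16.png",w["image"])
c=capture("scene")["image"]; crop(c,40,180,280,360,3.3,"pics/c16.png")
E
```

```text
22.7 q [-0.705  0.499  1.343 -0.     1.309 -0.708] p [ 517.4 -287.6  198.4] F [-0.3  0.1 -1. ] T [ 0.04  0.02 -0.05] g 0.607 yaw 0.17
```

View pics/w16.png

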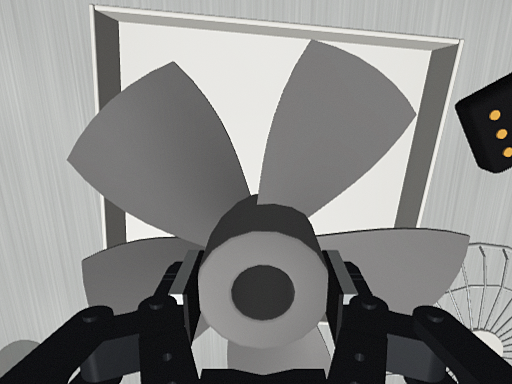

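View pics/c16.png

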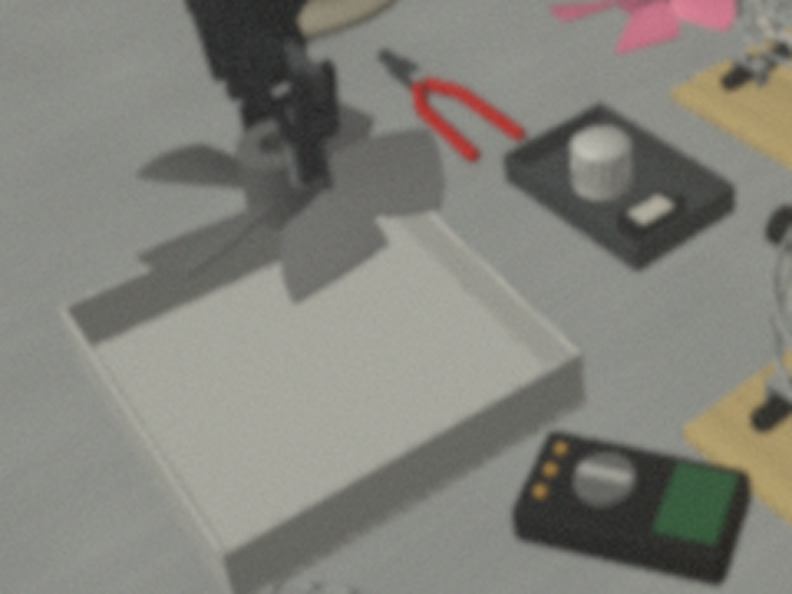

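```bash
python3 - <<'E'
from h import *; from rig import capture
w=capture("wrist")
A=atz(w,92,7,50)[:2];B=atz(w,462,41,50)[:2];print(A,B,np.linalg.norm(A-B))
d=(B-A)/np.linalg.norm(B-A);n=np.array([d[1],-d[0]]);print((A+B)/2+130*n,np.degrees(np.arctan2(d[1],d[0])))
E
```

```text
[ 391.22444661 -154.29679617] [ 669.13053258 -176.20096351] 278.7679772996416
[ 519.96275194 -294.84694747] -4.506655932585392
```

>>> step_arm(
  commands=[
    [[0.05,-0.1,-0.7],0],
    [[0,0,-0.7],0],
    [[0,0,-0.7],0],
    [[0,0,-0.7],0],
    [[0,0,-0.4],0],
  ],
)

```text
time_s: 23.35
eef_pos: [521.2, -293.0, 74.4]
ee_rot: [0.501, 0.499, 0.501, -0.499]
force: [0.2, -1.4, -1.2]
grip_width: 0.606
```

>>> step_arm(
  commands=[
    [[0,0,-0.2],0],
    [[0,0,0],0],
    [[0,0,0],0],
  ],
)

```text
time_s: 23.65
eef_pos: [521.8, -293.4, 68.4]
ee_rot: [0.502, 0.499, 0.5, -0.499]
force: [-1.7, 0.8, -0.4]
grip_width: 0.608
```

>>> step_arm(
  commands=[
    [[0,0,-0.2],0],
    [[0,0,-0.2],0],
    [[0,0,-0.1],0],
    [[0,0,0],0],
    [[0,0,0],0],
  ],
)

```text
time_s: 24.15
eef_pos: [521.2, -292.9, 46.9]
ee_rot: [0.501, 0.499, 0.501, -0.499]
force: [-0.4, 0.1, -1.4]
grip_width: 0.606
```

>>> step_arm(
  commands=[
    [[0,0,-0.05],0],
    [[0,0,0],0],
  ],
)

```text
time_s: 24.35
eef_pos: [521.1, -292.9, 44.8]
ee_rot: [0.501, 0.499, 0.501, -0.499]
force: [-1.2, 0.3, -1.1]
grip_width: 0.604
```

>>> step_arm(
  commands=[
    [[0,0,-0.04],0],
    [[0,0,0],0],
  ],
)

```text
time_s: 24.55
eef_pos: [521.0, -292.8, 43.1]
ee_rot: [0.501, 0.499, 0.501, -0.499]
force: [-0.3, 0.4, -2.1]
grip_width: 0.61
```

>>> step_arm(
  commands=[
    [[0,0,-0.03],0],
    [[0,0,0],0],
  ],
)

```text
time_s: 24.75
eef_pos: [521.2, -293.0, 42.4]
ee_rot: [0.501, 0.499, 0.501, -0.499]
force: [-1.4, 0.5, 2.1]
grip_width: 0.606
```

>>> step_arm(
  commands=[
    [[0,0,-0.01],0],
    [[0,0,0],0],
    [[0,0,0],0],
    [[0,0,0],0],
    [[0,0,0],0],
  ],
  gripper=-0.8,
)

```text
time_s: 25.25
eef_pos: [521.1, -292.9, 41.7]
ee_rot: [0.501, 0.499, 0.501, -0.499]
force: [-0.6, 0.4, -0.3]
grip_width: 0.898
```

>>> step_arm(
  commands=[
    [[0,0,0.2],0],
    [[0,0,0.8],0],
    [[0,0,0.95],0],
    [[0,0,0.95],0],
    [[0,0,0.95],0],
  ],
)

```text
time_s: 25.75
eef_pos: [521.0, -292.7, 198.0]
ee_rot: [0.501, 0.499, 0.501, -0.499]
force: [0.1, 0.0, -0.2]
grip_width: 0.903
```

>>> step_arm(
  commands=[
    [[0,0,0.95],0],
    [[0,0,0.95],0],
    [[0,0,0.95],0],
    [[0,0,0],0],
    [[0,0,0],0],
  ],
)

```text
time_s: 26.25
eef_pos: [521.1, -292.8, 310.4]
ee_rot: [0.501, 0.499, 0.5, -0.499]
force: [0.1, -0.6, -0.7]
grip_width: 0.902
```

```bash
python3 s.py; python3 - <<'E'
from h import *; from rig import capture
w=capture("wrist")
cv2.imwrite("pics/w17.png",w["image"])
c=capture("scene")["image"]; crop(c,40,180,280,360,3.3,"pics/c17.png")
cv2.imwrite("pics/s17.png",capture("side")["image"])
E
```

```text
26.25 q [-0.708  0.445  1.136  0.     1.56  -0.711] p [ 521.1 -292.8  310.4] F [ 0.1 -0.6 -0.7] T [-0.03 -0.02 -0.05] g 0.902 yaw 0.17
```

View pics/w17.png

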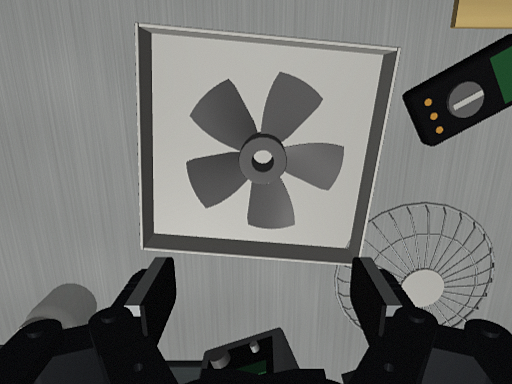

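View pics/c17.png

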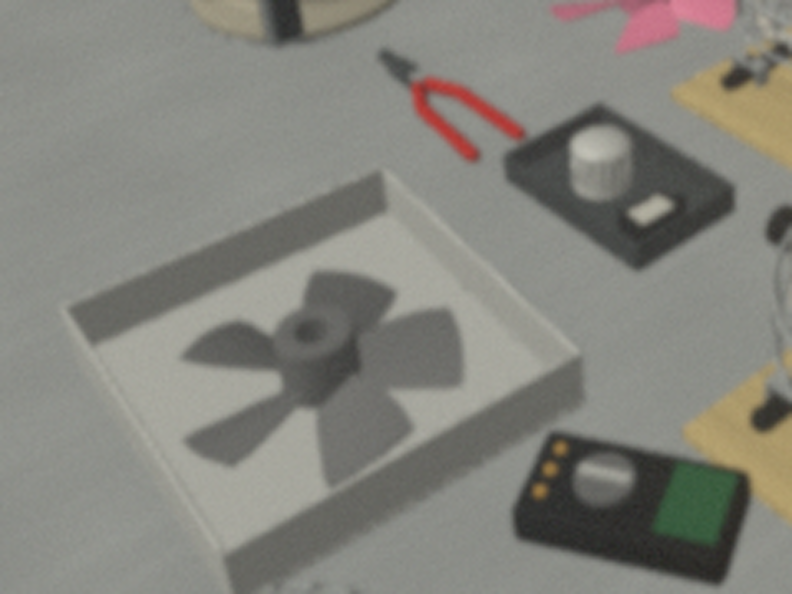

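View pics/s17.png

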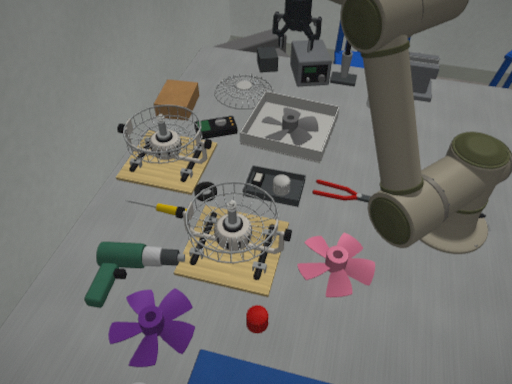

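The blade lies flat and centred in the basin, with its hub at wrist pixel (262,160). The spinner stands upright in the tray, at side pixel (282,185). The gripper is clear of everything, so I'm handing in.

```bash
python3 -c "
from rig import ticket
print(ticket.finish_job())"
```

```text
the job is handed in; nothing more can be done
None
```

The spinner is off and standing upright in the parts tray, and the blade is lying flat, hub up, in the wash basin. I handed the job in at about 26 s; no verdict is reported.

- **Thread direction:** It loosened counter-clockwise seen from above. Turned that way, the spinner rose and pushed the tool up; turned clockwise, it built up a sideways force. The wrist torque stayed near zero both ways, so I judged by the rise and the upward force, not by torque. After about 150° it lifted off with no resistance.
- **Setting down:** I lowered each part until I felt contact, about 20 N for the spinner and 2 N for the blade, and only then released it.
- **Last pictures:** All three cameras show the blade flat and near the basin centre, with the gripper clear above it. The scene and side cameras show the spinner still in the tray beside the capacitor. I saw no other item out of place, though I checked that by eye only.
- **Disagreement:** The scene camera put things about 14 mm farther out in x than the side and wrist cameras. I trusted the wrist camera, and the spinner and blade grasps agreed with it.

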